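# Tip the fired test pieces into the tub

### The arm

A 6-joint arm with a two-finger parallel gripper is mounted at the origin on the work surface. World frame = base frame: x ahead of the robot, y to its left, z up, the work surface at z = 0. Lengths are in mm, angles in rad, forces in N, time in s.
With the tool pointing down it reaches from about 325 to 850 mm from the base axis. Payload 15.5 kg.
Tool frame: the origin (TCP) lies at the very end of the fingers, on their centre line; the grasp point (between the pads) lies 19 mm behind it (arm.tcp_to_grasp is the distance from the TCP to the grasp point, in mm); z points along the fingers, y is the line along which they close (so a half turn about z gives the same grasp; the last joint's range is limited). The gripper opens to 91 mm and grips with 3 to 60 N. Pads are 32 mm wide; open, the fingers measure 118 mm over their backs; the gripper's body (76 mm by 178 mm) begins 60 mm behind the grasp point.
Start: joints at [-1.226, 0.494, 1.345, -0, 1.302, -0.096], TCP at [266.1, -565.523, 179.315] pointing down, gripper open.
Joint ranges: [-2.91, 2.91], [-0.82, 2.16], [0.22, 2.67], [-1.22, 4.37], [0.12, 2.79], [-3.08, 3.08]. Speed limits (rad/s): [1.89, 1.89, 2.57, 3.01, 3.01, 3.01].

### API

Orientations are given as a 3x3 rotation matrix whose columns are the frame's x, y, z axes.
In Python, from workcell import arm gives the robot as it stands.
- The arm moves only by the tool jog_arm, never from a script. Its argument "plan" is a list of rows, each a list of 7 numbers: the turn, a rotation vector about the tool's x, y, z in rad, then the shift along the tool's x, y, z in mm, then the finger opening in mm, from 0 to 91.2. A call has 1 to 20 rows; each row shifts and turns the commanded pose from where the row before left it, along the tool's axes as they then stand; what a row does not reach is not made up. A row lasts 1/10 s, in which the tool goes at most 50 mm and 8.59 degrees, less where a joint would pass 70% of its speed; a pose out of reach is approached as far as the arm can. A call is refused whole if a number of a shift passes 50 or a number of a turn 0.15, either way. A call with a gripper value outside its range is refused whole. The fingers move at their own pace and stop on an object; "force" is the grip in N (left out, the last holds). Time passes only in rows, so rows that do not move let the fingers close. It gives the time, the measured TCP pose, the force, the opening and the grip force at its end, in the units of the state.
- arm.get_obs(): the state, without advancing time (a new reading comes with each control period).
- arm.grab_frame(name): name is "scene" or "side" or "wrist"; returns a dict with "image" (400x640x3 uint8, red, green, blue), "intrinsics" (3x3 intrinsics, pixels), "world_from_camera" (4x4, takes a point from camera to world coordinates). Camera axes: x right, y up, looking along -z (the intrinsics and any distortion apply to the point x, -y, -z); pixel columns grow to the right and rows downward; lengths in mm; the calibration is good to about 2 mm. A picture is of the moment at which its call begins. There is no depth.
- arm.hand_in(): hands the job in; it is judged then, once.
The state is a dict: "t": time; "qpos": joint angles; "qd": joint speeds; "joint_efforts": joint torques, N m; "tcp_pos": TCP position; "ee_rot": TCP orientation; "ft_force": force on the tool from outside, world axes, zero at the start; "ft_torque": the same for the moment, N m; "width": finger opening in mm; "grip_force": force on a finger pad.
Only numpy, scipy, OpenCV 4.12 (cv2) and the standard library are available. Lean on these libraries where they do the work, as an engineer would, in place of code of your own. Each camera call takes 0.05 s, during which the arm holds its last target. There are 200 camera calls.

### The job

Take hold of the wooden tab on the free edge of the hinged metal tray and lift it until all four glazed test pieces have slid out over the lip into the cardboard tub. Then lower the tray gently all the way back down onto its stand and let go of it. Do not drop the tray or shift the mug, the plaster mould or the scale.

Things in the scene. Friction and masses are not known exactly. Their poses are not given: they have to be found in the camera images.
- stand: Fixed plywood stand that carries the tilt tray, about 200 x 200 mm and 100 mm high. Origin on the table under its middle. Its +x axis points from the tray's lip to the tray's tab (mainly to the robot's left), +y to the left of that, +z up. It does not move during the run.
- tray_pivot (a point): Middle of the tray's hinge line, 90 mm from the stand's origin towards the lip (stand -x), 85 mm above the table. The hinge line runs along the stand's y axis. The point turns with the tray: x runs along the tray from the pivot towards the tab, y along the hinge, z is normal to the tray's floor.
- tray (a joint): Tilt of the tray in rad: 0 = level on the stand (lower stop), growing as the tab is lifted; upper stop 0.6. Free hinge, slight damping: the tray, 0.5 kg, falls back when let go. The pieces start to slide between about 0.14 and 0.27 rad; at 0.45 to 0.55 rad all run out within two seconds.
- tab_grip (a point): Grip centre of the wooden tab on the middle of the tray's free edge: flat board 8 mm thick, 60 mm wide (along y), standing 51 mm out of the 30 mm high end wall; this point is 27 mm up it. Axes as tray_pivot; from it 167 mm in x, 55 mm in z. The tab leans 20 degrees in over the tray (top towards the lip): pinch its faces with the tool tilted to match and turning with the tray.
- tub: Fixed shallow cardboard tub, open at the top, 170 mm (its x) by 210 mm (its y) by 55 mm high, 4 mm walls, standing on the table under the tray's lip. Origin at the centre of its underside.
- piece0_mid (a point): Centre of a loose glazed ceramic tile, 42 x 30 x 8 mm, about 22 g, lying flat on the tray's floor at the start.
- piece1_mid (a point): Centre of a loose glazed ceramic tile, 42 x 30 x 8 mm, about 22 g, lying flat on the tray's floor at the start.
- piece2_mid (a point): Centre of a loose glazed ceramic disc, 38 mm across and 8 mm thick, about 20 g, lying flat on the tray's floor at the start.
- piece3_mid (a point): Centre of a loose glazed ceramic disc, 38 mm across and 8 mm thick, about 20 g, lying flat on the tray's floor at the start.
- mug: Loose blue ceramic mug, 80 mm across, 90 mm high, handle at its +y, near the stand, beyond the tab. Origin at the centre of its foot. Leave alone.
- mould: Loose round plaster mould, 124 mm across, 55 mm high, near the tub. Origin at the centre of its underside. Leave alone.
- scale: Loose flat black kitchen scale, 150 x 140 mm, 30 mm high, beside the stand, on the side away from the robot. Origin at the centre of its underside. Leave alone.
- tab_top (a point): Middle of the tab's top edge, 24 mm from tab_grip up along the tab, direction (-0.342, 0, 0.940) in the tray's axes. Axes as tray_pivot.
- tray_floor (a point): Middle of the upper face of the tray's floor, 75 mm in x and 5 mm in z from the pivot; axes as tray_pivot. Slippery sheet steel tray, 200 mm long (x), 160 mm wide (y), with 25 mm high walls at the sides and at the tab end, open at the lip, 25 mm beyond the pivot, where the pieces slide out.
Mind the look-alikes: they are no part of the job. Leave any orange look-alike of the part that bears piece1_mid alone. Leave any black look-alike of the part that bears piece3_mid alone.

How it is judged:
By the outcome, as a careful person would: the job done as asked, in the order asked, and still so for the second after the job is handed in, with the robot touching nothing.
It also fails if it takes over 38 s, if anything falls off the work surface, if the arm or the gripper's body presses on something with over 40 N, if the wrist force passes 120 N, or if a joint passes its speed limit or range.

## Working session

There is one attempt and no reset: what is moved stays moved. The work goes in short steps, Python scripts to look and compute and a tool call to move; the robot and the scene stay as the last step left them, time stands still between calls to the robot, and variables do not carry over. Pictures are saved under pics/ and viewed, at most 10 in all, crops included, and the job is handed in when it is done.

Besides the shell and the picture viewer there is one more tool, called as name(argument=value, ...), one argument or row to a line, values as JSON. jog_arm: Moves the arm, as the interface text tells. Its arguments: {"type":"object","properties":{"plan":{"type":"array"},"force":{"type":"number"}},"required":["plan"]}

```bash
mkdir -p pics
python3 - <<'E'
from workcell import arm
import cv2,json
import numpy as np
for n in("scene","side"):
    f=arm.grab_frame(n); cv2.imwrite(f"pics/{n}0.png",f["image"][:,:,::-1])
    np.savez(f"{n}0.npz",**f)
    print(n,f["intrinsics"].tolist(),np.round(f["world_from_camera"],3).tolist(),[k for k in f])
o=arm.get_obs();print(np.round(o["ee_rot"],3).tolist(),o["t"],o["tcp_pos"],o["ft_force"])
E
```

```text
scene [[396.15184207134564, 0.0, 319.0968823521702], [0.0, 396.15184207134564, 197.5078702359462], [0.0, 0.0, 1.0]] [[0.807, -0.506, 0.303, 794.421], [0.59, 0.692, -0.415, -372.657], [0.001, 0.514, 0.858, 835.051], [0.0, 0.0, 0.0, 1.0]] ['image', 'intrinsics', 'world_from_camera']
side [[382.67729096872955, 0.0, 329.05991625634954], [0.0, 382.67729096872955, 201.31823208266053], [0.0, 0.0, 1.0]] [[-0.87, 0.329, -0.367, 249.961], [-0.493, -0.553, 0.672, 507.682], [0.018, 0.765, 0.643, 643.883], [0.0, 0.0, 0.0, 1.0]] ['image', 'intrinsics', 'world_from_camera']
[[0.905, 0.426, -0.0], [0.426, -0.905, 0.001], [0.0, -0.001, -1.0]] 0.1 [ 265.97715888 -565.18961559  178.81845407] [ 0.69296835 -0.16714161  1.00837501]
```

View pics/scene0.png

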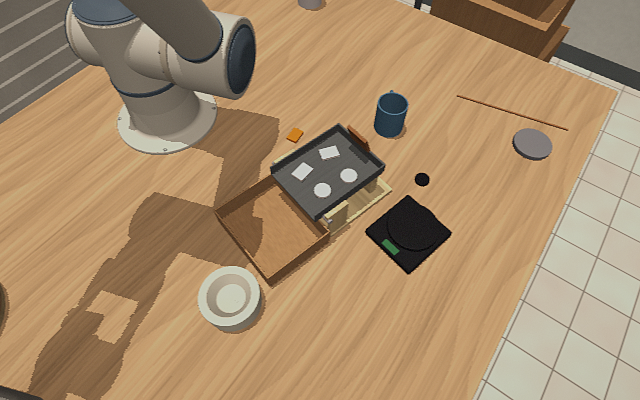

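View pics/side0.png

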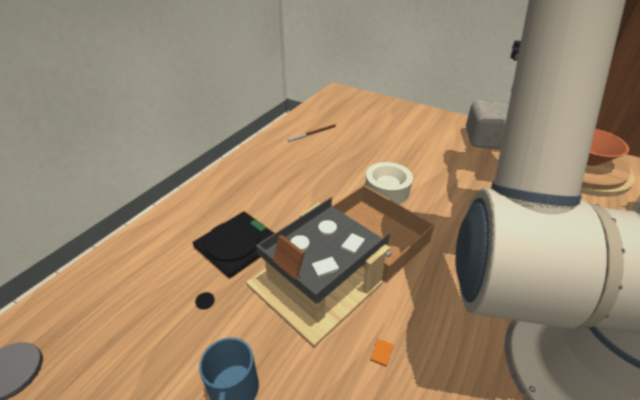

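Scene view: tray around (327,170), tab at (357,138), tub at (273,228), mug at (391,113). Side view: tab at (289,256), mug at (229,370). Next I'll zoom in on the tray in both views for corner pixels.

Run:
```python
import cv2,numpy as np
a=cv2.imread("pics/scene0.png")[85:235,260:400]; b=cv2.imread("pics/side0.png")[195:345,245:395]
r=lambda i:cv2.resize(i,(400,int(400*i.shape[0]/i.shape[1])),interpolation=cv2.INTER_CUBIC)
A,B=r(a),r(b);h=max(len(A),len(B));c=np.zeros((h,800,3),np.uint8);c[:len(A),:400]=A;c[:len(B),400:]=B
cv2.imwrite("pics/crop.png",c);print(A.shape,B.shape)
```

```text
(428, 400, 3) (400, 400, 3)
```

View pics/crop.png

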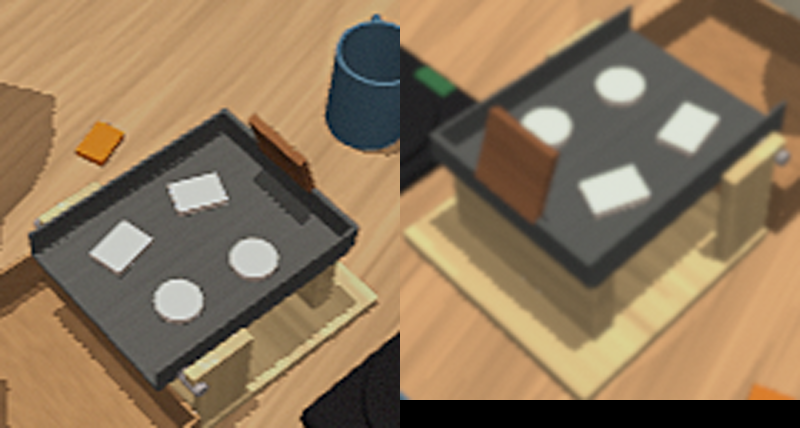

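Crop: tray rim corners are scene (222,110), (357,230), (158,375), (33,236) and side (190,268), (32,138), (232,8), (384,107). The tab's top edge is scene (250,116)-(313,186) and side (93,108)-(157,152). The tray is level.

```bash
cat > h.py <<'E'
import numpy as np
def ray(f,p):
    K,T=f["intrinsics"],f["world_from_camera"];d=np.linalg.inv(K)@[p[0],p[1],1];return T[:3,3],T[:3,:3]@(d*[1,-1,-1])
def onz(f,p,z):
    o,d=ray(f,p);return o+d*(z-o[2])/d[2]
E
python3 - <<'E'
from h import *
import numpy as np,cv2
S,D=np.load("scene0.npz"),np.load("side0.npz")
sp=lambda p:np.array(p)*.35+[260,85]-.35/2; dp=lambda p:np.array(p)*.375+[245,195]-.3
sc=[sp(p) for p in[(222,110),(357,230),(158,375),(33,236)]];dc=[dp(p) for p in[(190,268),(32,138),(232,8),(384,107)]]
A=np.array([onz(S,p,115) for p in sc]);B=np.array([onz(D,p,115) for p in dc]);print(A.round(1),B.round(1))
M=np.array([(175,80),(175,-80),(-25,-80),(-25,80)],float)
# stand +y: left of +x (tray x ~ +world y => +y ~ -world x, toward robot)
for P in(A,B,(A+B)/2):
    P=P[:,:2];m=M-M.mean(0);q=P-P.mean(0);th=np.arctan2((m[:,0]*q[:,1]-m[:,1]*q[:,0]).sum(),(m*q).sum())
    R=np.array([[np.cos(th),-np.sin(th)],[np.sin(th),np.cos(th)]]);c=P.mean(0)-R@M.mean(0)
    print("th",th,"pivot",c,"res",(P-(M@R.T+c)).round(1).tolist(),"grip",R@[167,0]+c,"top",[(R@[158.8,y]+c).round(1) for y in(30,-30)])
for p in[(250,116),(313,186)]:print("tabtop S",onz(S,sp(p),162.5).round(1))
for p in[(157,152),(93,108)]:print("tabtop D",onz(D,dp(p),162.5).round(1))
# mug rim & body extent in scene
im=S["image"];hsv=cv2.cvtColor(im,cv2.COLOR_RGB2HSV)
for n,f in(("S",S),("D",D)):
    hsv=cv2.cvtColor(f["image"],cv2.COLOR_RGB2HSV);m=cv2.inRange(hsv,(95,90,30),(115,255,255))
    k,l,s,c=cv2.connectedComponentsWithStats(m);i=1+s[1:,4].argmax();print(n,"mug",s[i],onz(f,c[i],50).round(0))
E
```

```text
[[454.1 168.7 115. ]
 [609.2 129.9 115. ]
 [560.1 -64.8 115. ]
 [409.  -23.7 115. ]] [[450.8 177.4 115. ]
 [603.4 139.1 115. ]
 [552.7 -58.3 115. ]
 [401.3 -15.9 115. ]]
th 1.3256332155618504 pivot [489.89835266 -20.23907704] res [[-0.6, -0.3], [-0.8, -0.2], [-1.3, -0.9], [2.8, 1.4]] grip [530.43168449 141.76724695] top [array([499.3, 141.1]), array([557.5, 126.5])]
th 1.316321165061952 pivot [483.16601241 -12.01721834] res [[1.0, -0.1], [-1.2, 1.9], [-1.6, -2.0], [1.8, 0.2]] grip [525.20617611 149.60463859] top [array([494.1, 149.2]), array([552.2, 134.1])]
th 1.3209647941968006 pivot [486.5310807  -16.12870554] res [[0.2, -0.2], [-1.0, 0.9], [-1.5, -1.4], [2.3, 0.8]] grip [527.82028188 145.68662707] top [array([496.7, 145.2]), array([554.9, 130.3])]
tabtop S [497.6 140.8 162.5]
tabtop S [573.9 111.9 162.5]
tabtop D [496.3 141.9 162.5]
tabtop D [553.7 130.3 162.5]
S mug [ 374   90   34   47 1133] [517. 326.  50.]
D mug [ 201  339   56   61 2589] [520. 328.  50.]
```

```bash
cat >> h.py <<'E'
from scipy.linalg import logm,expm
from scipy.spatial.transform import Rotation as Ro
TH=1.325;G0=np.array([527.3,144.5,140.])   # yaw of tray x, grip point level
X=np.array([np.cos(TH),np.sin(TH),0]);Y=np.array([-np.sin(TH),np.cos(TH),0]);Z=np.array([0,0,1.])
PIV=G0-167*X-55*Z
def target(a,back=0,off=0):
    x=np.cos(a)*X+np.sin(a)*Z;z=np.cos(a)*Z-np.sin(a)*X
    u=-.342*x+.94*z;n=.94*x+.342*z
    g=PIV+167*x+55*z+u*(back-19)+n*off
    T=np.eye(4);T[:3,:3]=np.c_[np.cross(n,-u),n,-u];T[:3,3]=g;return T
def cur(o):
    T=np.eye(4);T[:3,:3]=o["ee_rot"];T[:3,3]=o["tcp_pos"];return T
def twist(A,B,n):
    D=np.linalg.inv(A)@B;L=logm(D).real/n
    E=expm(L);return np.r_[Ro.from_matrix(E[:3,:3]).as_rotvec(),E[:3,3]],E
E
python3 - <<'E'
from h import *
from workcell import arm
A=cur(arm.get_obs());B=target(0,100)
t,E=twist(A,B,40);print(t.round(4),B.round(3))
for i in range(0,41,5):
    print((A@np.linalg.matrix_power(E,i))[:3,3].round(0),(A@np.linalg.matrix_power(E,i))[:3,2].round(2))
E
```

```text
[-3.80000e-03  1.07000e-02 -6.06000e-02  2.16526e+01  9.50440e+00
  2.44520e+00] [[-9.70000e-01  2.29000e-01  8.30000e-02  5.20559e+02]
 [ 2.43000e-01  9.12000e-01  3.32000e-01  1.17631e+02]
 [ 0.00000e+00  3.42000e-01 -9.40000e-01  2.16140e+02]
 [ 0.00000e+00  0.00000e+00  0.00000e+00  1.00000e+00]]
[ 266. -565.  179.] [-0.  0. -1.]
[ 383. -548.  169.] [ 0.05  0.01 -1.  ]
[ 489. -496.  166.] [ 0.1   0.04 -0.99]
[ 576. -415.  169.] [ 0.14  0.09 -0.99]
[ 634. -312.  177.] [ 0.16  0.14 -0.98]
[ 658. -197.  187.] [ 0.17  0.19 -0.97]
[646. -80. 198.] [ 0.15  0.25 -0.96]
[598.  29. 209.] [ 0.13  0.29 -0.95]
[521. 118. 216.] [ 0.08  0.33 -0.94]
```

jog_arm(
  plan=[
    [-0.004,0.011,-0.061,21.7,9.5,2.0,45],
    [-0.004,0.011,-0.061,21.7,9.5,2.0,45],
    [-0.004,0.011,-0.061,21.7,9.5,2.0,45],
    [-0.004,0.011,-0.061,21.7,9.5,2.0,45],
    [-0.004,0.011,-0.061,21.7,9.5,2.0,45],
    [-0.004,0.011,-0.061,21.7,9.5,2.0,45],
    [-0.004,0.011,-0.061,21.7,9.5,2.0,45],
    [-0.004,0.011,-0.061,21.7,9.5,2.0,45],
    [-0.004,0.011,-0.061,21.7,9.5,2.0,45],
    [-0.004,0.011,-0.061,21.7,9.5,2.0,45],
    [-0.004,0.011,-0.061,21.7,9.5,2.0,45],
    [-0.004,0.011,-0.061,21.7,9.5,2.0,45],
    [-0.004,0.011,-0.061,21.7,9.5,2.0,45],
    [-0.004,0.011,-0.061,21.7,9.5,2.0,45],
    [-0.004,0.011,-0.061,21.7,9.5,2.0,45],
    [-0.004,0.011,-0.061,21.7,9.5,2.0,45],
    [-0.004,0.011,-0.061,21.7,9.5,2.0,45],
    [-0.004,0.011,-0.061,21.7,9.5,2.0,45],
    [-0.004,0.011,-0.061,21.7,9.5,2.0,45],
    [-0.004,0.011,-0.061,21.7,9.5,2.0,45],
  ],
  force=20,
)

```text
t: 2.1
tcp_pos: [632.3, -310.2, 186.9]
ee_rot: [[-0.107, 0.98, 0.166], [0.986, 0.084, 0.142], [0.125, 0.179, -0.976]]
ft_force: [-0.2, -0.8, 0.6]
width: 45.4
grip_force: 0.0
```

Run:
```python
from h import *
from workcell import arm
o=arm.get_obs();A=cur(o);B=target(0,100);print(o["qpos"].round(2),A.round(3)[:3])
t,E=twist(A,B,19);print(t.round(4),(A@np.linalg.matrix_power(E,10))[:3,3])
```

```text
[-0.66  0.57  1.21  0.22  1.32 -0.81] [[-1.07000e-01  9.80000e-01  1.66000e-01  6.32276e+02]
 [ 9.86000e-01  8.40000e-02  1.42000e-01 -3.10227e+02]
 [ 1.25000e-01  1.79000e-01 -9.76000e-01  1.86904e+02]]
[-3.70000e-03  1.12000e-02 -6.32000e-02  2.25332e+01  9.90550e+00
  3.13810e+00] [640.29601036 -67.0161903  204.70221164]
```

jog_arm(
  plan=[
    [-0.004,0.011,-0.063,22.5,9.9,3.1,45],
    [-0.004,0.011,-0.063,22.5,9.9,3.1,45],
    [-0.004,0.011,-0.063,22.5,9.9,3.1,45],
    [-0.004,0.011,-0.063,22.5,9.9,3.1,45],
    [-0.004,0.011,-0.063,22.5,9.9,3.1,45],
    [-0.004,0.011,-0.063,22.5,9.9,3.1,45],
    [-0.004,0.011,-0.063,22.5,9.9,3.1,45],
    [-0.004,0.011,-0.063,22.5,9.9,3.1,45],
    [-0.004,0.011,-0.063,22.5,9.9,3.1,45],
    [-0.004,0.011,-0.063,22.5,9.9,3.1,45],
    [-0.004,0.011,-0.063,22.5,9.9,3.1,45],
    [-0.004,0.011,-0.063,22.5,9.9,3.1,45],
    [-0.004,0.011,-0.063,22.5,9.9,3.1,45],
    [-0.004,0.011,-0.063,22.5,9.9,3.1,45],
    [-0.004,0.011,-0.063,22.5,9.9,3.1,45],
    [-0.004,0.011,-0.063,22.5,9.9,3.1,45],
    [-0.004,0.011,-0.063,22.5,9.9,3.1,45],
    [-0.004,0.011,-0.063,22.5,9.9,3.1,45],
    [-0.004,0.011,-0.063,22.5,9.9,3.1,45],
    [0,0,0,0,0,0,45],
  ],
)

```text
t: 4.1
tcp_pos: [520.4, 118.3, 216.4]
ee_rot: [[-0.969, 0.232, 0.088], [0.248, 0.91, 0.333], [-0.003, 0.345, -0.939]]
ft_force: [-1.1, 0.2, -0.4]
width: 44.8
grip_force: 0.0
```

Run:
```python
from h import *
from workcell import arm
import cv2
o=arm.get_obs();A=cur(o);B=target(0,100);print(o["qpos"].round(2),A.round(3)[:3],o["t"])
t,E=twist(A,B,1);print(t.round(3))
f=arm.grab_frame("wrist");np.savez("w1.npz",**f);w=f["image"].copy()
s=arm.grab_frame("scene")["image"][60:260,240:440]
K,T=f["intrinsics"],f["world_from_camera"]
def pr(p):
    c=np.linalg.inv(T)@np.r_[p,1];c=c[:3]*[1,-1,-1];u=K@(c/c[2]);return u[:2]
g=target(0)
for d in(-30,0,30):
    p=PIV+158.8*X+77.5*Z+d*Y;u=pr(p);print("top",d,u.round(1));cv2.circle(w,tuple(int(v) for v in u),2,(0,255,0),-1)
c=np.zeros((400,800,3),np.uint8);c[:400,:500]=cv2.resize(w,(500,312))[:0].any() if 0 else 0
cv2.imwrite("pics/w1.png",w[:,:,::-1]);
```

```text
[-0.14  0.28  1.66  0.38  1.18 -1.61] [[-9.69000e-01  2.32000e-01  8.80000e-02  5.20445e+02]
 [ 2.48000e-01  9.10000e-01  3.33000e-01  1.18256e+02]
 [-3.00000e-03  3.45000e-01 -9.39000e-01  2.16389e+02]] 4.1
[ 0.003  0.005 -0.003 -0.265 -0.629  0.036]
top -30 [318.9 239. ]
top 0 [318.8 205.1]
top 30 [318.7 169.1]
```

View pics/w1.png

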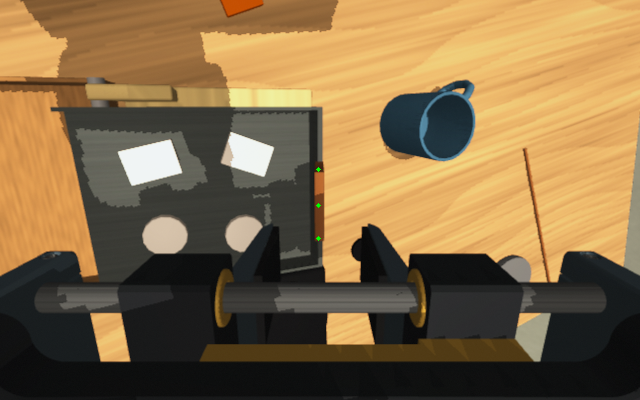

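Wrist view: the tab spans columns 314-324, rows 162-239. The predicted top edge (319, 169-239) falls on it, midway between the fingers. I'll descend along the tab.

jog_arm(
  plan=[
    [0.003,0.005,-0.003,-0.3,-0.6,10,45],
    [0,0,0,0,0,10,45],
    [0,0,0,0,0,10,45],
    [0,0,0,0,0,10,45],
    [0,0,0,0,0,10,45],
    [0,0,0,0,0,10,45],
    [0,0,0,0,0,10,45],
    [0,0,0,0,0,10,45],
    [0,0,0,0,0,10,45],
    [0,0,0,0,0,10,45],
    [0,0,0,0,0,0,45],
  ],
)

```text
t: 5.3
tcp_pos: [530.8, 149.6, 121.1]
ee_rot: [[-0.969, 0.232, 0.083], [0.247, 0.911, 0.331], [0.001, 0.341, -0.94]]
ft_force: [0.5, -0.1, 0.2]
width: 44.9
grip_force: 0.0
```

jog_arm(
  plan=[
    [0,0,0,0,0,0,16],
    [0,0,0,0,0,0,16],
    [0,0,0,0,0,0,13],
    [0,0,0,0,0,0,11],
    [0,0,0,0,0,0,10],
  ],
  force=10,
)

```text
t: 5.8
tcp_pos: [531.6, 149.1, 122.5]
ee_rot: [[-0.969, 0.232, 0.086], [0.247, 0.911, 0.331], [-0.001, 0.342, -0.94]]
ft_force: [-0.4, 0.2, -0.1]
width: 10.8
grip_force: 0.0
```

Run:
```python
from h import *
from workcell import arm
import cv2
o=arm.get_obs();A=cur(o);B=target(0,0);print(o["qpos"].round(2),o["tcp_pos"],o["t"],o["width"],o["ft_force"])
t,E=twist(A,B,1);print(t.round(3))
w=arm.grab_frame("side")["image"][120:360,200:440]
cv2.imwrite("pics/s1.png",cv2.resize(w[:,:,::-1],(600,600),interpolation=cv2.INTER_CUBIC));
```

```text
[-0.08  0.42  1.75  0.43  0.95 -1.65] [531.57027378 149.08308233 122.52645333] 5.8 10.755910331912796 [-0.41670669  0.17834672 -0.0632516 ]
[-0.000e+00  3.000e-03 -3.000e-03  3.031e+00  8.110e-01  7.020e-01]
```

View pics/s1.png

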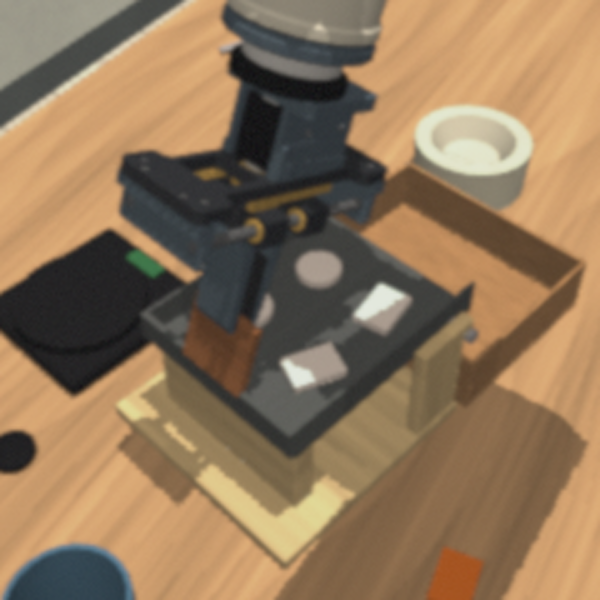

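Side view: the fingers straddle the tab around (225,330). The tray and pieces are undisturbed. Closing on the tab.

jog_arm(
  plan=[
    [0,0,0,0,0,0,8],
    [0,0,0,0,0,0,5],
    [0,0,0,0,0,0,5],
    [0,0,0,0,0,0,5],
  ],
  force=20,
)

```text
t: 6.25
tcp_pos: [531.6, 149.7, 122.7]
ee_rot: [[-0.969, 0.232, 0.086], [0.247, 0.91, 0.332], [-0.001, 0.343, -0.939]]
ft_force: [1.9, 6.5, 2.4]
width: 7.9
grip_force: 20.0
```

Run:
```python
from h import *
# constant body twist: rotation about hinge, from grasp pose
t,E=twist(target(0),target(.5),25);print(t.round(4)*1,target(.5).round(3))
```

```text
[-0.02    0.     -0.     -0.      0.453  -3.5185] [[-9.70000e-01  1.61000e-01  1.83000e-01  5.19380e+02]
 [ 2.43000e-01  6.41000e-01  7.28000e-01  1.12931e+02]
 [ 0.00000e+00  7.51000e-01 -6.61000e-01  2.00773e+02]
 [ 0.00000e+00  0.00000e+00  0.00000e+00  1.00000e+00]]
```

jog_arm(
  plan=[
    [0,0,0,0,0,0,5],
    [-0.01,0,0,0,0.2,-1.76,5],
    [-0.02,0,0,0,0.45,-3.52,5],
    [-0.02,0,0,0,0.45,-3.52,5],
    [-0.02,0,0,0,0.45,-3.52,5],
    [-0.02,0,0,0,0.45,-3.52,5],
    [0,0,0,0,0,0,5],
  ],
  force=35,
)

```text
t: 6.95
tcp_pos: [530.6, 145.7, 138.4]
ee_rot: [[-0.969, 0.224, 0.107], [0.248, 0.876, 0.413], [-0.001, 0.427, -0.904]]
ft_force: [2.5, 9.6, 1.4]
width: 7.6
grip_force: 35.0
```

Run:
```python
from h import *
from workcell import arm
o=arm.get_obs();A=cur(o);print(o["qpos"].round(2),o["width"],o["ft_force"].round(1),o["ft_torque"].round(2))
for a in(.07,.09):print(twist(A,target(a),1)[0].round(3))
```

```text
[-0.15  0.41  1.77  0.53  0.99 -1.78] 7.552119819672851 [2.5 9.6 1.4] [ 1.6  -0.47  0.08]
[ 2.200e-02  3.000e-03 -4.000e-03  2.965e+00 -4.520e-01  4.449e+00]
[ 2.000e-03  3.000e-03 -4.000e-03  2.957e+00  7.900e-02  9.400e-01]
```

jog_arm(
  plan=[
    [-0.02,0,0,0,0.75,-3.52,5],
    [-0.02,0,0,0,0.65,-3.52,5],
    [-0.02,0,0,0,0.45,-3.52,5],
    [-0.02,0,0,0,0.45,-3.52,5],
    [-0.02,0,0,0,0.45,-3.52,5],
    [-0.02,0,0,0,0.45,-3.52,5],
    [-0.02,0,0,0,0.45,-3.52,5],
    [-0.02,0,0,0,0.45,-3.52,5],
    [-0.02,0,0,0,0.45,-3.52,5],
    [-0.02,0,0,0,0.45,-3.52,5],
  ],
)

```text
t: 7.95
tcp_pos: [527.2, 132.1, 171.1]
ee_rot: [[-0.969, 0.197, 0.149], [0.247, 0.777, 0.579], [-0.001, 0.598, -0.802]]
ft_force: [1.7, 4.4, -0.9]
width: 7.5
grip_force: 35.0
```

Run:
```python
from h import *
from workcell import arm
o=arm.get_obs();A=cur(o);print(o["qpos"].round(2),o["width"],o["ft_force"].round(1),o["ft_torque"].round(2))
for a in(.27,.29):print(twist(A,target(a),1)[0].round(3))
```

```text
[-0.32  0.41  1.8   0.73  1.11 -2.03] 7.47794767151074 [ 1.7  4.4 -0.9] [ 0.29 -0.42 -0.09]
[ 2.200e-02  3.000e-03 -2.000e-03  2.928e+00 -5.270e-01  4.578e+00]
[ 2.000e-03  3.000e-03 -2.000e-03  2.917e+00  2.000e-03  1.070e+00]
```

jog_arm(
  plan=[
    [-0.02,0,0,0,0.45,-3.52,5],
    [-0.02,0,0,0,0.45,-3.52,5],
    [-0.02,0,0,0,0.45,-3.52,5],
    [-0.02,0,0,0,0.45,-3.52,5],
    [-0.02,0,0,0,0.45,-3.52,5],
    [-0.02,0,0,0,0.45,-3.52,5],
    [-0.02,0,0,0,0.45,-3.52,5],
    [-0.02,0,0,0,0.45,-3.52,5],
    [-0.02,0,0,0,0.45,-3.52,5],
    [-0.02,0,0,0,0.45,-3.52,5],
  ],
)

```text
t: 8.95
tcp_pos: [522.3, 112.6, 200.2]
ee_rot: [[-0.969, 0.164, 0.185], [0.247, 0.647, 0.722], [-0.001, 0.745, -0.667]]
ft_force: [3.9, 2.7, 2.2]
width: 7.6
grip_force: 35.0
```

jog_arm(
  plan=[
    [0,0,0,0,0,0,5],
    [0,0,0,0,0,0,5],
    [0,0,0,0,0,0,5],
    [0,0,0,0,0,0,5],
    [0,0,0,0,0,0,5],
    [0,0,0,0,0,0,5],
    [0,0,0,0,0,0,5],
    [0,0,0,0,0,0,5],
    [0,0,0,0,0,0,5],
    [0,0,0,0,0,0,5],
    [0,0,0,0,0,0,5],
    [0,0,0,0,0,0,5],
    [0,0,0,0,0,0,5],
    [0,0,0,0,0,0,5],
    [0,0,0,0,0,0,5],
  ],
)

```text
t: 10.45
tcp_pos: [522.3, 112.8, 200.0]
ee_rot: [[-0.969, 0.164, 0.185], [0.247, 0.648, 0.721], [-0.001, 0.744, -0.668]]
ft_force: [3.6, 3.6, 1.9]
width: 7.8
grip_force: 35.0
```

Run:
```python
from h import *
from workcell import arm
import cv2
o=arm.get_obs();A=cur(o);print(o["qpos"].round(2),o["width"],o["ft_force"].round(1),o["ft_torque"].round(2))
for a in(.47,.49):print(twist(A,target(a),1)[0].round(3))
a=arm.grab_frame("scene")["image"][90:310,190:410];b=arm.grab_frame("side")["image"][140:360,230:450]
c=np.hstack([cv2.resize(i,(400,400),interpolation=cv2.INTER_CUBIC) for i in(a,b)])
cv2.imwrite("pics/up.png",c[:,:,::-1])
```

```text
[-0.48  0.44  1.82  0.86  1.27 -2.24] 7.762302063315017 [3.6 3.6 1.9] [ 0.4  -0.53 -0.38]
[ 2.000e-02  4.000e-03 -2.000e-03  2.883e+00 -5.610e-01  4.355e+00]
[ 0.000e+00  4.000e-03 -2.000e-03  2.871e+00 -3.600e-02  8.460e-01]
```

View pics/up.png

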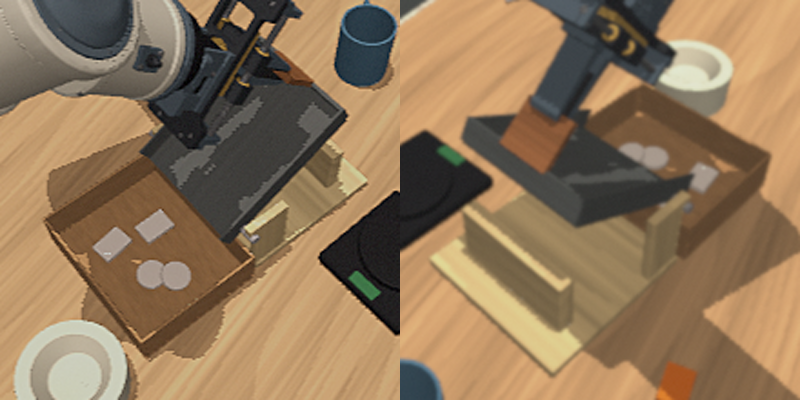

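The scene view shows all four pieces in the tub at crop (112,244), (155,225), (150,274), (176,275), and the tray is empty. I'll lower it.

jog_arm(
  plan=[
    [0.02,0,0,0,-0.5,3.52,5],
    [0.02,0,0,0,-0.5,3.52,5],
    [0.02,0,0,0,-0.5,3.52,5],
    [0.02,0,0,0,-0.5,3.52,5],
    [0.02,0,0,0,-0.5,3.52,5],
    [0.02,0,0,0,-0.5,3.52,5],
    [0.02,0,0,0,-0.5,3.52,5],
    [0.02,0,0,0,-0.5,3.52,5],
    [0.02,0,0,0,-0.5,3.52,5],
    [0.02,0,0,0,-0.5,3.52,5],
    [0.02,0,0,0,-0.5,3.52,5],
    [0.02,0,0,0,-0.5,3.52,5],
    [0.02,0,0,0,-0.5,3.52,5],
    [0.02,0,0,0,-0.5,3.52,5],
    [0.02,0,0,0,-0.5,3.52,5],
    [0.02,0,0,0,-0.5,3.52,5],
    [0.02,0,0,0,-0.5,3.52,5],
    [0.02,0,0,0,-0.5,3.52,5],
    [0.02,0,0,0,-0.5,3.52,5],
    [0.02,0,0,0,-0.5,3.52,5],
  ],
)

```text
t: 12.55
tcp_pos: [530.7, 146.0, 137.7]
ee_rot: [[-0.969, 0.223, 0.105], [0.247, 0.878, 0.41], [-0.001, 0.423, -0.906]]
ft_force: [3.0, -2.7, -3.0]
width: 7.8
grip_force: 35.0
```

Run:
```python
from h import *
from workcell import arm
o=arm.get_obs();A=cur(o);print(o["width"],o["ft_force"].round(1),o["ft_torque"].round(2))
# the grasped-at-level pose
B=np.eye(4);B[:3,:3]=[[-0.969,.232,.086],[.247,.91,.332],[-.001,.343,-.939]];B[:3,3]=[531.6,149.7,122.7]
print(twist(A,B,1)[0].round(3))
```

```text
7.800519611208494 [ 3.  -2.7 -3. ] [-0.72 -0.62 -0.24]
[ 8.6000e-02 -0.0000e+00  0.0000e+00  1.5000e-02 -2.8950e+00  1.5208e+01]
```

jog_arm(
  plan=[
    [0.01,0,0,0,-0.25,1.77,5],
    [0.01,0,0,0,-0.25,1.77,5],
    [0.01,0,0,0,-0.25,1.77,5],
    [0.01,0,0,0,-0.25,1.77,5],
    [0.01,0,0,0,-0.25,1.77,5],
    [0.01,0,0,0,-0.25,1.77,5],
    [0.01,0,0,0,-0.25,1.77,5],
    [0.005,0,0,0,-0.15,0.88,5],
    [0.005,0,0,0,-0.15,0.88,5],
    [0,0,0,0,0,0,5],
  ],
)

```text
t: 13.55
tcp_pos: [531.6, 149.5, 124.1]
ee_rot: [[-0.969, 0.231, 0.087], [0.247, 0.908, 0.339], [-0.001, 0.35, -0.937]]
ft_force: [3.1, -4.7, -3.9]
width: 7.5
grip_force: 35.0
```

Run:
```python
from h import *
from workcell import arm
o=arm.get_obs();A=cur(o);print(o["width"],o["ft_force"].round(1),o["ft_torque"].round(2))
B=np.eye(4);B[:3,:3]=[[-0.969,.232,.086],[.247,.91,.332],[-.001,.343,-.939]];B[:3,3]=[531.6,149.7,122.7]
print(twist(A,B,1)[0].round(3))
```

```text
7.460069378147771 [ 3.1 -4.7 -3.9] [-1.   -0.78 -0.27]
[ 0.008 -0.     0.     0.014 -0.329  1.324]
```

jog_arm(
  plan=[
    [0.004,0,0,0,0,0.7,5],
    [0.004,0,0,0,0,0.7,5],
    [0.002,0,0,0,0,0.4,5],
    [0,0,0,0,0,0,5],
  ],
)

```text
t: 13.95
tcp_pos: [531.6, 149.8, 122.7]
ee_rot: [[-0.969, 0.232, 0.085], [0.247, 0.911, 0.33], [-0.001, 0.341, -0.94]]
ft_force: [1.0, -9.2, 4.0]
width: 7.5
grip_force: 35.0
```

Run:
```python
from h import *
from workcell import arm
o=arm.get_obs();A=cur(o);print(o["width"],o["ft_force"].round(1),o["ft_torque"].round(2))
B=np.eye(4);B[:3,:3]=[[-0.969,.232,.086],[.247,.91,.332],[-.001,.343,-.939]];B[:3,3]=[531.6,149.7,122.7]
print(twist(A,B,1)[0].round(3))
```

```text
7.454186420599268 [ 1.  -9.2  4. ] [-1.46 -0.27 -0.15]
[-0.003 -0.     0.001  0.012 -0.059 -0.07 ]
```

Back at the level grasp pose and the vertical force has turned upward, so the tray is seated. Next I'll reduce the grip, open and withdraw.

jog_arm(
  plan=[
    [0,0,0,0,0,0,5],
    [0,0,0,0,0,0,5],
  ],
  force=8,
)

```text
t: 14.15
tcp_pos: [531.6, 149.8, 122.6]
ee_rot: [[-0.969, 0.232, 0.085], [0.247, 0.911, 0.33], [-0.001, 0.341, -0.94]]
ft_force: [0.7, -8.5, 3.1]
width: 7.7
grip_force: 8.0
```

jog_arm(
  plan=[
    [0,0,0,0,0,0,12],
    [0,0,0,0,0,0,25],
    [0,0,0,0,0,0,40],
    [0,0,0,0,0,0,45],
    [0,0,0,0,0,0,45],
    [0,0,0,0,0,-8,45],
    [0,0,0,0,0,-15,45],
    [0,0,0,0,0,-15,45],
    [0,0,0,0,0,-15,45],
    [0,0,0,0,0,-15,45],
    [0,0,0,0,0,-15,45],
    [0,0,0,0,0,-15,45],
    [0,0,0,0,0,-10,45],
    [0,0,0,0,0,0,45],
    [0,0,0,0,0,0,45],
  ],
)

```text
t: 15.65
tcp_pos: [522.4, 114.5, 223.9]
ee_rot: [[-0.969, 0.232, 0.085], [0.247, 0.911, 0.331], [-0.001, 0.342, -0.94]]
ft_force: [0.3, 0.2, 0.0]
width: 44.8
grip_force: 0.0
```

Run:
```python
from h import *
from workcell import arm
import cv2
o=arm.get_obs();print(o["t"],o["width"],o["ft_force"].round(1))
a=arm.grab_frame("scene")["image"][90:310,190:410];b=arm.grab_frame("side")["image"][180:400,190:410]
c=np.hstack([cv2.resize(i,(400,400),interpolation=cv2.INTER_CUBIC) for i in(a,b)])
cv2.imwrite("pics/end.png",c[:,:,::-1])
```

```text
15.65 44.84633418268147 [0.3 0.2 0. ]
```

View pics/end.png

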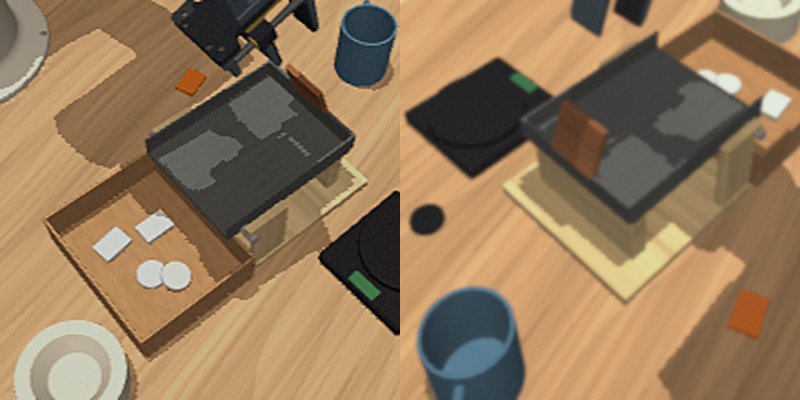

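The tray lies level and empty on its stand, all four pieces are in the tub, and the gripper is clear. The mug, mould and scale look unmoved. Handing in.

```bash
python3 -c "
from workcell import arm
print(arm.hand_in())"
```

```text
the job is handed in; nothing more can be done
None
```

I handed the job in at about 16 s on the robot's clock: all four pieces are in the tub, the tray was lowered gently back onto its stand and released, and the mug, mould and scale look unmoved in the final pictures.

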